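# Sweep the check sources into the counting tray's trough and shut it

## Task

The four check-source discs from the detector calibration lie spread over the deck of the white counting tray. Using only the outside of the fingers, gently sweep all of them across the deck into the trough along its open side, without picking up, pinching or pressing down on any, and then tip the trough's open lid over so that it falls fully shut on them. Leave the sample pot, the round tin and the tweezers round the tray undisturbed.

Things in the scene. Friction and masses are not known exactly. Their poses are not given: they have to be found in the camera images.
- tray: white counting tray, fixed to the desk. Origin: on the desk top, below the deck's middle; x along the trough, y from the trough to the far rim, z up. Flat deck x -86..86, y -80..80 mm, surface 40 mm above the desk; a rim 4 mm wide, 7 mm high stands inside three of its edges (x -86, x 86, y 80). At y -80 the deck has no rim and drops straight into the trough
- trough (a point): middle of the trough's floor, 8 mm above the desk (tray frame x 0, y -101). Axes as the tray's. Inside, the trough spans tray y -122..-80, x -82..82 mm, its floor 32 mm below the deck; its outer wall is 5 mm thick, its top 40 mm above the desk; the end wall at x 86 is as high, the one at x -86 is a low pouring lip 26 mm above the desk
- trough_lid (a joint): hinged metal lid of the trough, a flap 164 x 46 x 2 mm, 90 g, hinged on the outer wall (tray y -124.5, 43 mm above the desk). 0 rad: shut flat over the trough; pi/2: upright; starts open at 1.7 to 1.95 (stop), leaning away from the deck. Turns easily (under 1 N), stays or leans back while open; pushed well past upright towards the deck it falls shut by its weight within about 1 s
- lid_edge (a point): middle of the lid's free long edge, 46 mm from the hinge line (a 6 mm thumb tab sticks out beyond it); about 88 mm above the desk while the lid stands open
- source_1: sealed check source: plastic disc 25 mm in diameter and 7 mm thick with a small foil window, weighing about 15 g, lying flat and loose on the tray's deck, at least 6 mm from its neighbours. Origin: centre of its underside, z axis up through the disc
- source_2: sealed check source: plastic disc 25 mm in diameter and 7 mm thick with a small foil window, weighing about 15 g, lying flat and loose on the tray's deck, at least 6 mm from its neighbours. Origin: centre of its underside, z axis up through the disc
- source_3: sealed check source: plastic disc 25 mm in diameter and 7 mm thick with a small foil window, weighing about 15 g, lying flat and loose on the tray's deck, at least 6 mm from its neighbours. Origin: centre of its underside, z axis up through the disc
- source_4: sealed check source: plastic disc 25 mm in diameter and 7 mm thick with a small foil window, weighing about 15 g, lying flat and loose on the tray's deck, at least 6 mm from its neighbours. Origin: centre of its underside, z axis up through the disc
- pot: sample pot with a white ribbed screw cap, 50 mm in diameter, 54 mm high, standing loose on the desk beyond the tray's rim opposite the trough. Origin: centre of its underside
- tin: round grey planchet tin with slip lid, 66 mm in diameter, 24 mm high, loose on the desk beyond the same rim. Origin: centre of its underside
- tweezers: steel tweezers, 131 mm long, lying loose on the desk in front of the tray (towards the robot), along the tray's y axis. Origin: middle of the underside
Mind the look-alikes: they are no part of the job. Leave any red look-alike of the source_1 alone.

How it is judged (in metres and radians):
On the way, in this order (a step that is already met when the one before it is completed fails the run):
1. all four discs lie in the trough while its lid is still open (y of source_1 in the frame of tray between -0.122 and -0.082 m and x of source_1 in the frame of tray between -0.084 and 0.084 m and z of source_1 in the frame of tray between 0.004 and 0.036 m and y of source_2 in the frame of tray between -0.122 and -0.082 m and x of source_2 in the frame of tray between -0.084 and 0.084 m and z of source_2 in the frame of tray between 0.004 and 0.036 m and y of source_3 in the frame of tray between -0.122 and -0.082 m and x of source_3 in the frame of tray between -0.084 and 0.084 m and z of source_3 in the frame of tray between 0.004 and 0.036 m and y of source_4 in the frame of tray between -0.122 and -0.082 m and x of source_4 in the frame of tray between -0.084 and 0.084 m and z of source_4 in the frame of tray between 0.004 and 0.036 m and value of joint trough_lid above 1.2 rad), for 0.2 s.
2. the lid is shut over them (y of source_1 in the frame of tray between -0.122 and -0.082 m and x of source_1 in the frame of tray between -0.084 and 0.084 m and z of source_1 in the frame of tray between 0.004 and 0.036 m and y of source_2 in the frame of tray between -0.122 and -0.082 m and x of source_2 in the frame of tray between -0.084 and 0.084 m and z of source_2 in the frame of tray between 0.004 and 0.036 m and y of source_3 in the frame of tray between -0.122 and -0.082 m and x of source_3 in the frame of tray between -0.084 and 0.084 m and z of source_3 in the frame of tray between 0.004 and 0.036 m and y of source_4 in the frame of tray between -0.122 and -0.082 m and x of source_4 in the frame of tray between -0.084 and 0.084 m and z of source_4 in the frame of tray between 0.004 and 0.036 m and value of joint trough_lid below 0.06 rad), for 0.2 s.
At the end, for the whole second after the job is handed in: All four discs are at rest inside the trough (between its walls, below the deck's surface), the lid is shut (within 0.06 rad of flat), and the pot, the tin and the tweezers are within 15 mm of where they began (all of step 2 and velocity of joint trough_lid below 0.05 rad/s and linear speed of each of source_1, source_2, source_3, source_4, pot, tin, tweezers below 0.02 m/s and distance of each of pot, tin, tweezers from where it was at the start of the episode below 0.015 m); the robot touches nothing.
It fails at once if a disc is lifted (more than 15 mm above the deck) (z of any of source_1, source_2, source_3, source_4 in the frame of tray above 0.055 m).
It fails at once if a disc is pinched, or pressed on, by the fingers with more than 15 N (contact force between the fingers and source_1 above 15 N or contact force between the fingers and source_2 above 15 N or contact force between the fingers and source_3 above 15 N or contact force between the fingers and source_4 above 15 N).
It fails at once if the pot, the tin or the tweezers is moved more than 15 mm (distance of any of pot, tin, tweezers from where it was at the start of the episode above 0.015 m).
It fails at once if the pot is knocked over (angle between pot's own z axis and vertical above 0.4 rad).
It also fails if it takes over 58 s, if anything falls off the work surface, if the arm or the gripper's body presses on something with over 40 N, if the wrist force passes 120 N, or if a joint passes its speed limit or range.

## Robot

A 7-joint arm with a two-finger parallel gripper is mounted at the origin on a cart in front of the work surface, level with it; the furniture and walls round the work are solid. World frame = base frame: x ahead of the robot, y to its left, z up, the work surface at z = 0. Lengths are in mm, angles in rad, forces in N, time in s.
With the tool pointing down it reaches from about 400 to 875 mm from the base axis. Payload 4.4 kg.
Tool frame: the origin (TCP) lies at the very end of the fingers, on their centre line; the grasp point (between the pads) lies 19 mm behind it; z points along the fingers, y is the direction in which the jaws open and shut (so a half turn about z gives the same grasp; the last joint's range is limited). The gripper opens to 85 mm and grips with 20 to 120 N. Pads are 22 mm wide; open, the fingers measure 114 mm over their backs; the gripper's body (76 mm by 85 mm) begins 54 mm behind the grasp point. The pads swing forward as they close: fully open they stand 13 mm farther back than shut.
Start: joints at [1.095, 0.628, 0.038, 1.517, -0.027, 0.996, -0.02], TCP at [259.006, -596.183, 192.813] pointing down, gripper open.
Joint ranges: [-3.06, 3.06], [-0.37, 2.12], [-1.25, 1.32], [0.18, 2.47], [-1.1, 4.24], [0.23, 1.98], [-2.94, 2.94]. Speed limits (rad/s): [2.57, 2.57, 3.14, 3.14, 3.14, 3.14, 3.14].

## Interface

Orientations are given as [roll, pitch, yaw] about the fixed x, y, z axes, in that order (R = Rz(yaw) Ry(pitch) Rx(roll)).
In Python, from cell import read_state, get_image, calibration, finish_job gives the robot as it stands. The module is installed in compiled form; this text tells all that it offers.
- The arm moves only by the tool apply_moves, never from a script. Its argument "increments" is a list of rows, each an object of numbers: "tx", "ty", "tz": the shift along the world's x, y, z in m; "rx", "ry", "rz": the turn, a rotation vector about the world's x, y, z in units of 5 degrees (1.0 is 5 degrees); "claw": the finger opening in m, from 0 to 0.0854. In form: [{"tx": .., "ty": .., "tz": .., "rx": .., "ry": .., "rz": .., "claw": ..}, ...]. A call has 1 to 12 rows; each row is the pose to reach, as a shift and turn from the pose commanded when the call began; what a row does not reach only later rows make up. A row lasts 1/10 s, in which the tool goes at most 50 mm and 8.59 degrees, less where a joint would pass 70% of its speed; a pose out of reach is approached as far as the arm can. A call with a gripper value outside its range is refused whole. The fingers move at their own pace and stop on an object; the grip force is fixed at half the most. Time passes only in rows, so rows that repeat a pose let the fingers close. It gives the time, the measured TCP pose, the force and the opening at its end, in the units of the state.
- read_state(): the state, without advancing time (a new reading comes with each control period).
- get_image(name): name is "scene" or "top" or "wrist"; returns the picture (384x512x3 uint8, red, green, blue); there is no depth.
- calibration(name): a dict with "camera_matrix" (3x3 intrinsics, pixels), "origin" and "attitude" of the camera in the world. Camera axes: x right, y up, looking along -z (the intrinsics and any distortion apply to the point x, -y, -z); pixel columns grow to the right and rows downward; lengths in mm; the calibration is good to about 2 mm. A picture is of the moment at which its call begins: read the wrist's pose just before it. calibration takes no time and is no camera call; for the wrist camera it gives the pose at the moment of the call.
- finish_job(): hands the job in, once; it reports no verdict.
The state is a dict: "clock": time; "qpos": joint angles; "qd": joint speeds; "tau": joint torques, N m; "eef_pos": TCP position; "tool_rot": TCP orientation; "force": force on the tool from outside, world axes, zero at the start; "torque": the same for the moment, N m; "width": finger opening in mm.
Only numpy, scipy, OpenCV 4.12 (cv2) and the standard library are available. Lean on these libraries where they do the work, as an engineer would, in place of code of your own. Each camera call takes 0.05 s, during which the arm holds its last target. There are 200 camera calls.

## Working session

There is one attempt and no reset: what is moved stays moved. The work goes in short steps, Python scripts to look and compute and a tool call to move; the robot and the scene stay as the last step left them, time stands still between calls to the robot, and variables do not carry over. Pictures are saved under pics/ and viewed, about 8 in all and at most 12, crops included, and the job is handed in when it is done.

Besides the shell and the picture viewer there is one more tool, called in YAML: its name, and indented under it one key for each argument. apply_moves: Moves the arm, as the interface text tells. Its arguments: {"type":"object","properties":{"increments":{"type":"array"}},"required":["increments"]}

```bash
mkdir -p pics; cat > h.py <<'E'
import numpy as np, cv2
from cell import *
def ray(c,u,v):
    K=np.array(c["camera_matrix"],float);p=np.linalg.solve(K,[u,v,1.0]);A=np.array(c["attitude"],float)
    if A.ndim==1:
        from scipy.spatial.transform import Rotation as R
        A=R.from_euler('xyz',A).as_matrix()
    return np.array(c["origin"],float),A@np.array([p[0],-p[1],-p[2]])
def onz(c,u,v,z):
    o,d=ray(c,u,v);return o+d*(z-o[2])/d[2]
def save(n,im): cv2.imwrite(f"pics/{n}.png",im[...,::-1])
E
python3 - <<'E'
from h import *
print(read_state())
for n in("top","scene"): print(n,calibration(n)); save(n+"0",get_image(n))
a=cv2.imread("pics/top0.png")
b=cv2.imread("pics/scene0.png")
cv2.imwrite("pics/top0b.png",cv2.resize(a,(800,600),interpolation=cv2.INTER_CUBIC))
E
```

```text
{'clock': 0.0, 'qpos': array([ 1.09524134,  0.62936395,  0.03846165,  1.51836019, -0.02697711,
        0.9963062 , -0.01997866]), 'qd': array([ 1.28778767e-06, -1.51657123e-03, -1.27224006e-03, -5.49428167e-04,
       -7.05874356e-04,  3.61671674e-04, -4.69156798e-04]), 'tau': array([-3.37843985e-04, -5.63405442e+01,  1.22632205e+00, -1.93444473e+01,
        1.09967461e-02,  1.05367927e-02, -1.54684500e-05]), 'eef_pos': array([ 258.67925405, -595.54738236,  191.88048404]), 'tool_rot': array([-3.13967431e+00,  5.69230799e-05,  4.09773079e-01]), 'force': array([-0.27163593,  0.33251211,  0.6497798 ]), 'torque': array([0.00393546, 0.025548  , 0.01721327]), 'width': 85.28357896077193}
top {'camera_matrix': array([[487.90511242,   0.        , 257.57988684],
       [  0.        , 487.90511242, 195.82406088],
       [  0.        ,   0.        ,   1.        ]]), 'origin': array([369.22049878, 136.62854162, 931.90378619]), 'attitude': array([ 0.15180533,  0.02095332, -1.55145579])}
scene {'camera_matrix': array([[443.78482182,   0.        , 247.64901041],
       [  0.        , 443.78482182, 190.98457924],
       [  0.        ,   0.        ,   1.        ]]), 'origin': array([ 207.64918709, -526.64362586,  482.76094525]), 'attitude': array([ 1.05639952, -0.01249922, -0.40921921])}
```

View pics/top0b.png

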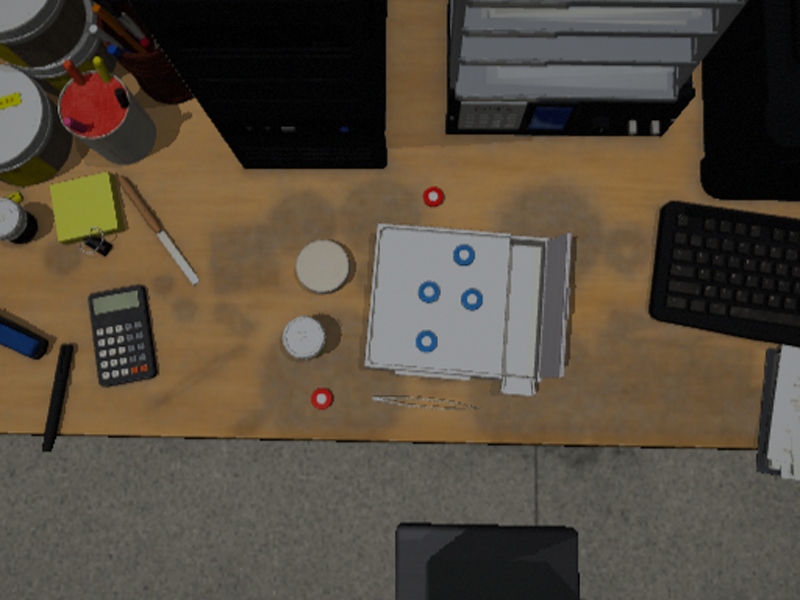

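View pics/scene0.png

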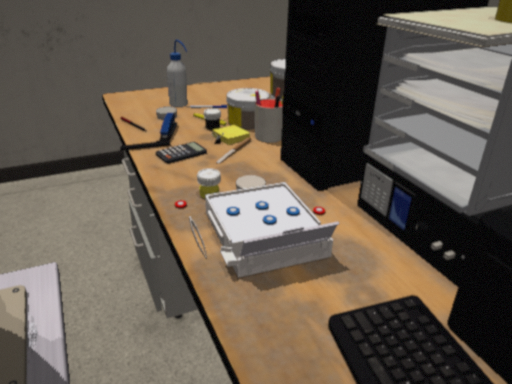

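The top view (800 px) shows four blue discs on the deck at (464,255), (429,292), (472,299) and (427,341). The look-alikes are red discs on the desk at (433,197) and (322,398), both off the tray. The trough and open lid are on the right (world -y), the pot is at (304,337), the tin at (322,266) and the tweezers at (425,403). The blue four are the sources.

```bash
cat >> h.py <<'E'
def blobs(im):
    h=cv2.cvtColor(im,cv2.COLOR_RGB2HSV)
    m=cv2.inRange(h,(98,120,60),(118,255,255))
    m=cv2.morphologyEx(m,cv2.MORPH_CLOSE,np.ones((5,5)))
    cs,_=cv2.findContours(m,cv2.RETR_EXTERNAL,cv2.CHAIN_APPROX_NONE)
    return [(cv2.minEnclosingCircle(c)[0],cv2.contourArea(c)) for c in cs if cv2.contourArea(c)>40]
def tri(c1,p1,c2,p2):
    o,d=ray(c1,*p1);q,e=ray(c2,*p2);d/=np.linalg.norm(d);e/=np.linalg.norm(e)
    s=np.linalg.lstsq(np.c_[d,-e],q-o,rcond=None)[0]
    a,b=o+s[0]*d,q+s[1]*e;return (a+b)/2,np.linalg.norm(a-b)
E
python3 - <<'E'
from h import *
T,S=calibration("top"),calibration("scene")
t=cv2.imread("pics/top0.png")[...,::-1];s=cv2.imread("pics/scene0.png")[...,::-1]
bt=[b for b in blobs(t) if 225<b[0][0]<330 and 150<b[0][1]<240];bs=[b for b in blobs(s) if 210<b[0][0]<310 and 200<b[0][1]<230]
for b in bt:
    print("top",np.round(b[0],1),b[1],onz(T,*b[0],47).round(1))
    for c in bs:
        p,e=tri(T,b[0],S,c[0])
        if e<5: print("   tri",p.round(1),e.round(1))
for n,(u,v),z in [("rimFL",(378,225),47),("rimNL",(366,367),47),("edgeF",(511,236),40),("edgeN",(500,376),40),("pot",(304,337),54),("tin",(322,266),24),("tw1",(373,398),3),("tw2",(476,408),3),("lidF",(570,235),88),("lidN",(563,376),88)]:
    print(n,onz(T,u/1.5625,v/1.5625,z).round(1))
save("crop",cv2.resize(np.ascontiguousarray(t[130:265,220:380]),None,fx=4.4,fy=4.4,interpolation=cv2.INTER_CUBIC))
E
```

```text
top [272.5 218.1] 121.0 [463.6 129.8  47. ]
top [301.6 191.4] 119.5 [513.7  77.2  47. ]
top [274.1 186.5] 116.5 [522.1 127.7  47. ]
top [296.5 162.9] 118.5 [567.1  87.   47. ]
rimFL [601.6 188.9  47. ]
rimNL [431.9 198.8  47. ]
edgeF [592.1  29.7  40. ]
edgeN [424.7  42.8  40. ]
pot [464.9 271.3  54. ]
tin [555.4 257.3  24. ]
tw1 [397.6 192.4   3. ]
tw2 [388.   67.8   3. ]
lidF [582.2 -31.1  88. ]
lidN [422.9 -21.3  88. ]
```

View pics/crop.png

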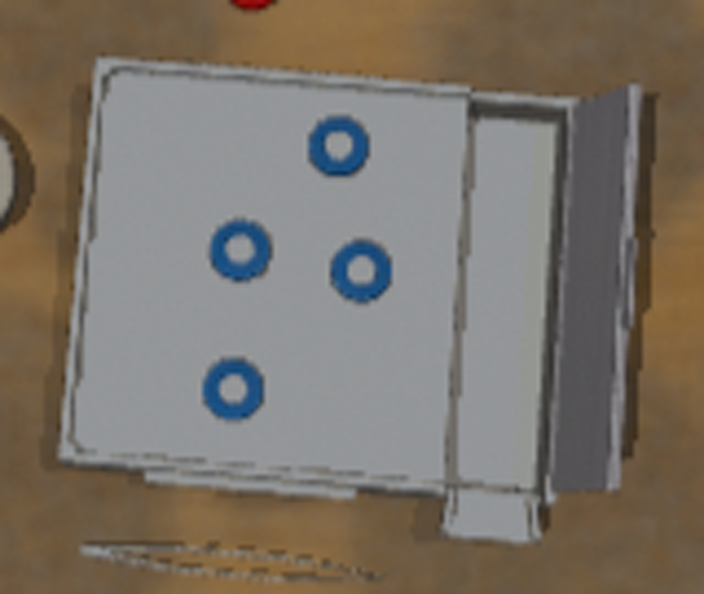

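The crop confirms four blue rings with white windows, all on the deck. Crop pixels: discs (338,146), (240,250), (361,271), (233,389); rim corners (97,59), (62,458); trough edge from (470,90) to (447,490).

```bash
cat > loc.py <<'E'
from h import *
T=calibration("top")
P={k:onz(T,220+u/4.4,130+v/4.4,z)[:2] for k,u,v,z in[("FL",97,59,47),("NL",62,458,47),("FE",470,90,40),("NE",447,490,40)]}
L={"FL":(86,80),"NL":(-86,80),"FE":(86,-80),"NE":(-86,-80)}
src=np.array([L[k] for k in L],float);dst=np.array([P[k] for k in L])
a,b=src-src.mean(0),dst-dst.mean(0);yaw=np.arctan2((a[:,0]*b[:,1]-a[:,1]*b[:,0]).sum(),(a*b).sum())
R=np.array([[np.cos(yaw),-np.sin(yaw)],[np.sin(yaw),np.cos(yaw)]])
O=dst.mean(0)-R@src.mean(0)
E
python3 - <<'E'
from loc import *
print("yaw deg",np.degrees(yaw),"O",O,"resid",(dst-(src@R.T+O)).round(1).tolist())
t=cv2.imread("pics/top0.png")[...,::-1];s=cv2.imread("pics/scene0.png")[...,::-1];S=calibration("scene")
bs=blobs(s);print([(np.round(b[0]),b[1]) for b in bs])
h=cv2.cvtColor(s,cv2.COLOR_RGB2HSV);print(h[205:220:3,262].tolist())
for b in blobs(t):
  if 225<b[0][0]<330 and 150<b[0][1]<240:
    p=onz(T,*b[0],47);print(p.round(1),"tray",(R.T@(p[:2]-O)).round(1))
for uv in [(232,211),(262,205),(270,219.5),(293,211)]:
  for b in blobs(t):
    p,e=tri(T,b[0],S,uv)
    if e<8 and abs(p[2]-45)<25: print(uv,p.round(1),e.round(1))
E
```

```text
yaw deg -3.4456190328128677 O [513.17820142 114.4428978 ] resid [[-1.1, -0.4], [1.2, -0.4], [-1.0, 0.7], [0.9, 0.2]]
[(array([400., 208.]), 320.5), (array([166., 123.]), 106.0), (array([175.,  56.]), 45.5)]
[[110, 40, 177], [105, 167, 99], [128, 5, 211], [135, 2, 220], [113, 15, 206]]
[463.6 129.8  47. ] tray [-50.4  12.4]
[513.7  77.2  47. ] tray [  2.8 -37.1]
[522.1 127.7  47. ] tray [ 8.1 13.8]
[567.1  87.   47. ] tray [ 55.5 -24.1]
(232, 211) [465.2 129.5  41.2] 2.1
(262, 205) [524.9 127.   41.7] 4.0
(270, 219.5) [516.8  76.   41.4] 4.6
(293, 211) [570.1  86.   41.2] 3.7
```

apply_moves:
  increments:
    - {"tx": 0.05, "ty": 0.05, "tz": 0, "rz": 1, "claw": 0.014}
    - {"tx": 0.1, "ty": 0.1, "rz": 2, "claw": 0.014}
    - {"tx": 0.14, "ty": 0.15, "rz": 3, "claw": 0.014}
    - {"tx": 0.17, "ty": 0.2, "rz": 4, "claw": 0.014}
    - {"tx": 0.2, "ty": 0.25, "rz": 5, "claw": 0.014}
    - {"tx": 0.22, "ty": 0.3, "rz": 6, "claw": 0.014}
    - {"tx": 0.24, "ty": 0.35, "rz": 7, "claw": 0.014}
    - {"tx": 0.26, "ty": 0.4, "rz": 8, "claw": 0.014}
    - {"tx": 0.265, "ty": 0.45, "rz": 9, "claw": 0.014}
    - {"tx": 0.265, "ty": 0.5, "rz": 10, "claw": 0.014}
    - {"tx": 0.265, "ty": 0.55, "rz": 11, "claw": 0.014}
    - {"tx": 0.265, "ty": 0.6, "rz": 12, "claw": 0.014}

```text
$.increments[0]: bad value
```

apply_moves:
  increments:
    - {"tx": 0.05, "ty": 0.05, "tz": 0.0, "rx": 0.0, "ry": 0.0, "rz": 1.0, "claw": 0.014}
    - {"tx": 0.1, "ty": 0.1, "tz": 0.0, "rx": 0.0, "ry": 0.0, "rz": 2.0, "claw": 0.014}
    - {"tx": 0.14, "ty": 0.15, "tz": 0.0, "rx": 0.0, "ry": 0.0, "rz": 3.0, "claw": 0.014}
    - {"tx": 0.2, "ty": 0.25, "tz": 0.0, "rx": 0.0, "ry": 0.0, "rz": 5.0, "claw": 0.014}
    - {"tx": 0.24, "ty": 0.35, "tz": 0.0, "rx": 0.0, "ry": 0.0, "rz": 7.0, "claw": 0.014}
    - {"tx": 0.265, "ty": 0.45, "tz": 0.0, "rx": 0.0, "ry": 0.0, "rz": 9.0, "claw": 0.014}
    - {"tx": 0.265, "ty": 0.5, "tz": 0.0, "rx": 0.0, "ry": 0.0, "rz": 10.0, "claw": 0.014}
    - {"tx": 0.265, "ty": 0.55, "tz": 0.0, "rx": 0.0, "ry": 0.0, "rz": 11.0, "claw": 0.014}
    - {"tx": 0.265, "ty": 0.6, "tz": 0.0, "rx": 0.0, "ry": 0.0, "rz": 12.0, "claw": 0.014}

```text
clock: 1.0
eef_pos: [475.4, -210.4, 192.6]
tool_rot: [3.142, -0.0, 1.461]
force: [0.2, 0.0, -0.1]
width: 13.9
```

apply_moves:
  increments:
    - {"tx": 0.05, "ty": 0.37, "tz": 0.0, "rx": 0.0, "ry": 0.0, "rz": 0.5, "claw": 0.014}
    - {"tx": 0.05, "ty": 0.37, "tz": 0.0, "rx": 0.0, "ry": 0.0, "rz": 0.5, "claw": 0.014}
    - {"tx": 0.05, "ty": 0.37, "tz": 0.0, "rx": 0.0, "ry": 0.0, "rz": 0.5, "claw": 0.014}
    - {"tx": 0.05, "ty": 0.37, "tz": 0.0, "rx": 0.0, "ry": 0.0, "rz": 0.5, "claw": 0.014}
    - {"tx": 0.05, "ty": 0.37, "tz": 0.0, "rx": 0.0, "ry": 0.0, "rz": 0.5, "claw": 0.014}
    - {"tx": 0.05, "ty": 0.37, "tz": 0.0, "rx": 0.0, "ry": 0.0, "rz": 0.5, "claw": 0.014}
    - {"tx": 0.05, "ty": 0.37, "tz": -0.04, "rx": 0.0, "ry": 0.0, "rz": 0.5, "claw": 0.014}
    - {"tx": 0.05, "ty": 0.37, "tz": -0.04, "rx": 0.0, "ry": 0.0, "rz": 0.5, "claw": 0.014}
    - {"tx": 0.05, "ty": 0.37, "tz": -0.04, "rx": 0.0, "ry": 0.0, "rz": 0.5, "claw": 0.014}
    - {"tx": 0.05, "ty": 0.37, "tz": -0.04, "rx": 0.0, "ry": 0.0, "rz": 0.5, "claw": 0.014}

```text
clock: 2.0
eef_pos: [524.3, 157.7, 152.1]
tool_rot: [-3.14, 0.001, 1.502]
force: [1.1, -0.9, 0.2]
width: 14.0
```

```bash
python3 - <<'E'
from h import *
st=read_state();print(st["eef_pos"].round(1),st["tool_rot"].round(3))
C=calibration("wrist");print(C["origin"],C["attitude"])
im=get_image("wrist");save("w1",im)
for b in blobs(im):print(np.round(b[0],1),b[1],onz(C,*b[0],47).round(1))
E
```

```text
[524.3 157.7 152.1] [-3.140e+00  1.000e-03  1.502e+00]
[530.35765405 223.54513969 333.41336137] [-0.26122332  0.00269601 -0.06776376]
[472.5 322.5] 77.0 [750.7 -18.5  47. ]
[256.5 254.8] 379.0 [516.8  79.8  47. ]
[307.2 242.3] 169.5 [569.9  90.3  47. ]
[202.7 210.4] 429.5 [466.5 132.   47. ]
[260.8 208.5] 427.0 [524.7 130.1  47. ]
```

View pics/w1.png

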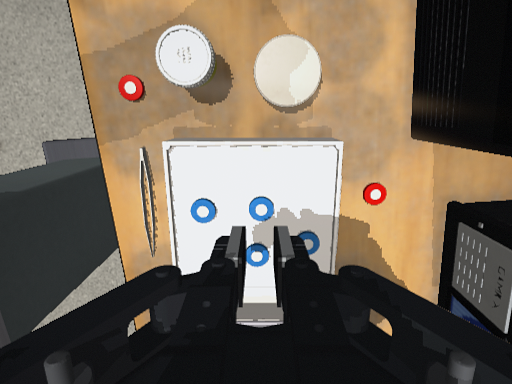

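Wrist view: pot (185,55), tin (288,72), tweezers (150,200), red look-alikes (130,88) and (375,194). The blue discs are at (203,210), (261,208), (257,255) and (307,242), within 3 mm of the top-view estimates. I'll lower the fingers behind the middle disc.

apply_moves:
  increments:
    - {"tx": 0.0, "ty": 0.003, "tz": -0.04, "rx": 0.0, "ry": 0.0, "rz": 0.0, "claw": 0.014}
    - {"tx": 0.0, "ty": 0.003, "tz": -0.08, "rx": 0.0, "ry": 0.0, "rz": 0.0, "claw": 0.014}
    - {"tx": 0.0, "ty": 0.003, "tz": -0.1, "rx": 0.0, "ry": 0.0, "rz": 0.0, "claw": 0.014}
    - {"tx": 0.0, "ty": 0.003, "tz": -0.107, "rx": 0.0, "ry": 0.0, "rz": 0.0, "claw": 0.014}
    - {"tx": 0.0, "ty": 0.003, "tz": -0.109, "rx": 0.0, "ry": 0.0, "rz": 0.0, "claw": 0.014}
    - {"tx": 0.0, "ty": 0.003, "tz": -0.109, "rx": 0.0, "ry": 0.0, "rz": 0.0, "claw": 0.014}

```text
clock: 2.65
eef_pos: [526.0, 160.2, 44.9]
tool_rot: [3.14, -0.0, 1.499]
force: [0.3, 0.4, -0.8]
width: 13.7
```

apply_moves:
  increments:
    - {"tx": 0.0, "ty": 0.0, "tz": -0.001, "rx": 0.0, "ry": 0.0, "rz": 0.0, "claw": 0.014}
    - {"tx": 0.0, "ty": 0.0, "tz": -0.001, "rx": 0.0, "ry": 0.0, "rz": 0.0, "claw": 0.014}

```text
clock: 2.85
eef_pos: [525.8, 160.8, 43.9]
tool_rot: [3.14, -0.001, 1.5]
force: [0.5, 0.2, 0.9]
width: 13.9
```

apply_moves:
  increments:
    - {"tx": 0.0, "ty": 0.0, "tz": -0.001, "rx": 0.0, "ry": 0.0, "rz": 0.0, "claw": 0.014}
    - {"tx": 0.0, "ty": 0.0, "tz": -0.002, "rx": 0.0, "ry": 0.0, "rz": 0.0, "claw": 0.014}
    - {"tx": 0.0, "ty": 0.0, "tz": -0.002, "rx": 0.0, "ry": 0.0, "rz": 0.0, "claw": 0.014}

```text
clock: 3.15
eef_pos: [524.9, 160.7, 40.8]
tool_rot: [-3.142, 0.0, 1.501]
force: [0.7, 0.7, -0.7]
width: 13.9
```

apply_moves:
  increments:
    - {"tx": -0.001, "ty": -0.005, "tz": 0.0, "rx": 0.0, "ry": 0.0, "rz": 0.0, "claw": 0.014}
    - {"tx": -0.0015, "ty": -0.009, "tz": 0.0, "rx": 0.0, "ry": 0.0, "rz": 0.0, "claw": 0.014}
    - {"tx": -0.002, "ty": -0.013, "tz": 0.0, "rx": 0.0, "ry": 0.0, "rz": 0.0, "claw": 0.014}
    - {"tx": -0.0035, "ty": -0.019, "tz": 0.0, "rx": 0.0, "ry": 0.0, "rz": 0.0, "claw": 0.014}
    - {"tx": -0.005, "ty": -0.026, "tz": 0.0, "rx": 0.0, "ry": 0.0, "rz": 0.0, "claw": 0.014}
    - {"tx": -0.0065, "ty": -0.032, "tz": 0.0, "rx": 0.0, "ry": 0.0, "rz": 0.0, "claw": 0.014}
    - {"tx": -0.007, "ty": -0.036, "tz": 0.0, "rx": 0.0, "ry": 0.0, "rz": 0.0, "claw": 0.014}
    - {"tx": -0.0075, "ty": -0.042, "tz": 0.0, "rx": 0.0, "ry": 0.0, "rz": 0.0, "claw": 0.014}
    - {"tx": -0.008, "ty": -0.05, "tz": 0.0, "rx": 0.0, "ry": 0.0, "rz": 0.0, "claw": 0.014}

```text
clock: 4.05
eef_pos: [517.0, 110.6, 40.9]
tool_rot: [3.141, -0.0, 1.501]
force: [-0.2, 0.1, -1.3]
width: 13.7
```

```bash
python3 - <<'E'
from h import *
C=calibration("wrist");im=get_image("wrist");t=get_image("top");T=calibration("top")
save("m1",np.vstack([im[130:330,120:420],t[120:270,210:390].repeat(1,0)[:150].copy() if 0 else cv2.resize(np.ascontiguousarray(t[130:250,215:395]),(300,200))]))
print(read_state()["eef_pos"])
for n,c,i in(("w",C,im),("t",T,t)):
  for b in blobs(i):
    p=onz(c,*b[0],47)
    if 420<p[0]<610 and 0<p[1]<200: print(n,np.round(b[0],1),b[1],p.round(1))
E
```

```text
[516.87102082 108.85216544  40.75395054]
w [259.9 267.5] 819.0 [516.4  79.4  47. ]
w [342.  247.8] 1074.5 [569.2  89.6  47. ]
w [171.8 194.7] 1235.5 [466.6 131.7  47. ]
w [268.1 191.3] 1244.0 [524.8 129.8  47. ]
t [272.5 218.1] 114.5 [463.6 129.8  47. ]
```

View pics/m1.png

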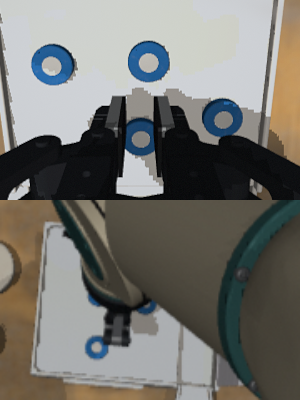

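The wrist picture shows disc 3 still at (268,191), not moved. The fingers, now at about (265,235), passed over it, so the tips sit higher than the TCP reading. I'll go back behind the disc and feel for the deck.

apply_moves:
  increments:
    - {"tx": 0.0, "ty": 0.0, "tz": 0.015, "rx": 0.0, "ry": 0.0, "rz": 0.0, "claw": 0.014}
    - {"tx": 0.008, "ty": 0.03, "tz": 0.015, "rx": 0.0, "ry": 0.0, "rz": 0.0, "claw": 0.014}
    - {"tx": 0.008, "ty": 0.052, "tz": 0.015, "rx": 0.0, "ry": 0.0, "rz": 0.0, "claw": 0.014}
    - {"tx": 0.008, "ty": 0.052, "tz": 0.015, "rx": 0.0, "ry": 0.0, "rz": 0.0, "claw": 0.014}
    - {"tx": 0.008, "ty": 0.052, "tz": 0.005, "rx": 0.0, "ry": 0.0, "rz": 0.0, "claw": 0.014}
    - {"tx": 0.008, "ty": 0.052, "tz": -0.001, "rx": 0.0, "ry": 0.0, "rz": 0.0, "claw": 0.014}
    - {"tx": 0.008, "ty": 0.052, "tz": -0.002, "rx": 0.0, "ry": 0.0, "rz": 0.0, "claw": 0.014}
    - {"tx": 0.008, "ty": 0.052, "tz": -0.002, "rx": 0.0, "ry": 0.0, "rz": 0.0, "claw": 0.014}

```text
clock: 4.95
eef_pos: [524.6, 161.6, 38.2]
tool_rot: [-3.14, 0.001, 1.499]
force: [0.5, -0.2, -0.1]
width: 13.8
```

apply_moves:
  increments:
    - {"tx": 0.0, "ty": 0.0, "tz": -0.001, "rx": 0.0, "ry": 0.0, "rz": 0.0, "claw": 0.014}
    - {"tx": 0.0, "ty": 0.0, "tz": -0.002, "rx": 0.0, "ry": 0.0, "rz": 0.0, "claw": 0.014}
    - {"tx": 0.0, "ty": 0.0, "tz": -0.002, "rx": 0.0, "ry": 0.0, "rz": 0.0, "claw": 0.014}

```text
clock: 5.25
eef_pos: [525.1, 162.6, 36.8]
tool_rot: [3.141, -0.0, 1.5]
force: [0.6, 0.6, 0.1]
width: 14.3
```

apply_moves:
  increments:
    - {"tx": 0.0, "ty": 0.0, "tz": -0.001, "rx": 0.0, "ry": 0.0, "rz": 0.0, "claw": 0.014}
    - {"tx": 0.0, "ty": 0.0, "tz": -0.002, "rx": 0.0, "ry": 0.0, "rz": 0.0, "claw": 0.014}
    - {"tx": 0.0, "ty": 0.0, "tz": -0.002, "rx": 0.0, "ry": 0.0, "rz": 0.0, "claw": 0.014}

```text
clock: 5.55
eef_pos: [524.9, 162.6, 34.7]
tool_rot: [-3.141, 0.0, 1.501]
force: [-0.8, -0.1, 0.1]
width: 14.0
```

apply_moves:
  increments:
    - {"tx": 0.0, "ty": 0.0, "tz": -0.001, "rx": 0.0, "ry": 0.0, "rz": 0.0, "claw": 0.014}
    - {"tx": 0.0, "ty": 0.0, "tz": -0.0015, "rx": 0.0, "ry": 0.0, "rz": 0.0, "claw": 0.014}
    - {"tx": 0.0, "ty": 0.0, "tz": -0.0015, "rx": 0.0, "ry": 0.0, "rz": 0.0, "claw": 0.014}

```text
clock: 5.85
eef_pos: [524.9, 162.7, 33.2]
tool_rot: [-3.141, 0.0, 1.501]
force: [0.7, 0.4, 0.2]
width: 13.9
```

apply_moves:
  increments:
    - {"tx": 0.0, "ty": 0.0, "tz": -0.001, "rx": 0.0, "ry": 0.0, "rz": 0.0, "claw": 0.014}
    - {"tx": 0.0, "ty": 0.0, "tz": -0.0015, "rx": 0.0, "ry": 0.0, "rz": 0.0, "claw": 0.014}
    - {"tx": 0.0, "ty": 0.0, "tz": -0.0015, "rx": 0.0, "ry": 0.0, "rz": 0.0, "claw": 0.014}

```text
clock: 6.15
eef_pos: [524.9, 162.6, 31.7]
tool_rot: [-3.141, 0.0, 1.501]
force: [0.2, 0.4, 0.1]
width: 14.4
```

apply_moves:
  increments:
    - {"tx": 0.0, "ty": 0.0, "tz": -0.001, "rx": 0.0, "ry": 0.0, "rz": 0.0, "claw": 0.014}
    - {"tx": 0.0, "ty": 0.0, "tz": -0.0015, "rx": 0.0, "ry": 0.0, "rz": 0.0, "claw": 0.014}
    - {"tx": 0.0, "ty": 0.0, "tz": -0.0015, "rx": 0.0, "ry": 0.0, "rz": 0.0, "claw": 0.014}

```text
clock: 6.45
eef_pos: [524.9, 162.7, 30.2]
tool_rot: [-3.141, 0.0, 1.501]
force: [-0.2, 0.4, -0.2]
width: 13.9
```

```bash
python3 - <<'E'
from h import *
C=calibration("wrist");im=get_image("wrist");s=get_image("scene")
save("m2",np.vstack([cv2.resize(np.ascontiguousarray(im[130:330,120:420]),(600,400)),cv2.resize(np.ascontiguousarray(s[170:280,190:355]),(600,400))])[:800])
save("m2",cv2.resize(cv2.imread("pics/m2.png")[...,::-1],(450,600)))
st=read_state();print(st["eef_pos"],st["force"])
E
```

```text
[524.97276268 162.69839402  30.30852852] [ 0.30544547 -0.2978543   0.47948653]
```

View pics/m2.png

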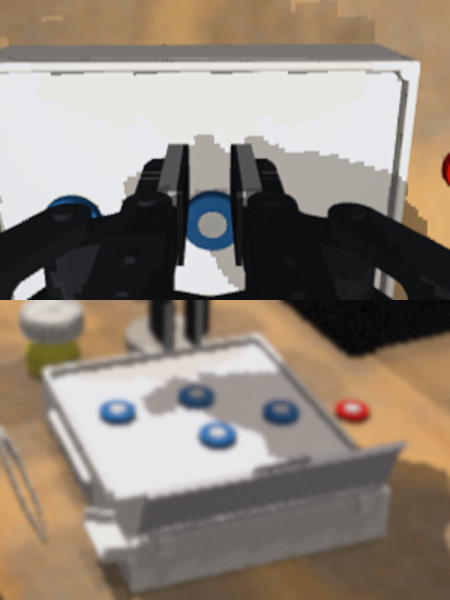

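The wrist crop shows the finger tips at about (210,150). In the scene crop the fingers are at (180,340), near the far rim. I'll project the reported TCP into both views to reconcile them.

```bash
cat >> h.py <<'E'
def proj(c,P):
    from scipy.spatial.transform import Rotation as R
    A=R.from_euler('xyz',c["attitude"]).as_matrix();q=A.T@(np.array(P,float)-c["origin"]);q=np.array([q[0],-q[1],-q[2]])
    p=np.array(c["camera_matrix"])@q;return (p[:2]/p[2]).round(1)
E
python3 - <<'E'
from h import *
C=calibration("wrist");S=calibration("scene");t=read_state()["eef_pos"]
print(C["origin"],C["attitude"],C["camera_matrix"][0])
for n,c,off,k in(("w",C,(120,130),(2,2*1)),("s",S,(190,170),(600/165,400/110))):
  for P in[t,t+[0,0,10],t+[0,0,100]]:
    p=proj(c,P);print(n,P.round(0),p,"viewpx",((p-off)*k*np.array([.75,.75])).round(0)+(np.array([0,300]) if n=="s" else 0))
print("disc3",onz(C,120+210/1.5,130+220/1.5,47),"tip",onz(C,120+210/1.5,130+145/1.5,45),onz(C,120+210/1.5,130+145/1.5,30),"rim",onz(C,120+210/1.5,130+63/1.5,47))
E
```

```text
[530.83217101 228.31053007 211.68523054] [-0.26013893  0.00100579 -0.06931478] [300.95444814   0.         259.35758644]
w [525. 163.  30.] [257.6 218.6] viewpx [206. 133.]
w [525. 163.  40.] [257.5 224.3] viewpx [206. 141.]
w [525. 163. 130.] [255.5 326.5] viewpx [203. 295.]
s [525. 163.  30.] [253.3 201.4] viewpx [173. 386.]
s [525. 163.  40.] [253.4 197.1] viewpx [173. 374.]
s [525. 163. 130.] [254.3 155.7] viewpx [175. 261.]
disc3 [524.31038259 131.08609288  47.        ] tip [526.50326694 162.89424646  45.        ] [526.11370896 157.00743663  30.        ] rim [528.78630861 196.07294294  47.        ]
```

The reported TCP should project lower in both views than where the tips appear. The real tips look about 25–35 mm above the reported TCP. I'll keep lowering in small steps until there is contact.

apply_moves:
  increments:
    - {"tx": 0.0, "ty": 0.0, "tz": -0.002, "rx": 0.0, "ry": 0.0, "rz": 0.0, "claw": 0.014}
    - {"tx": 0.0, "ty": 0.0, "tz": -0.004, "rx": 0.0, "ry": 0.0, "rz": 0.0, "claw": 0.014}
    - {"tx": 0.0, "ty": 0.0, "tz": -0.004, "rx": 0.0, "ry": 0.0, "rz": 0.0, "claw": 0.014}

```text
clock: 6.85
eef_pos: [524.7, 162.6, 26.0]
tool_rot: [-3.141, 0.0, 1.501]
force: [0.0, -0.5, 0.4]
width: 13.9
```

```bash
python3 - <<'E'
from h import *
s=get_image("scene");t=get_image("top")
a=cv2.resize(np.ascontiguousarray(s[120:250,195:345]),(692,600),interpolation=cv2.INTER_CUBIC)
save("m3",a)
st=read_state();print(st["eef_pos"],st["force"],st["qpos"].round(3))
E
```

```text
[524.88437922 162.65664674  26.194514  ] [ 0.20133336 -0.09508265 -0.19941456] [-0.21   0.736 -0.217  1.928  0.302  0.509 -0.708]
```

View pics/m3.png

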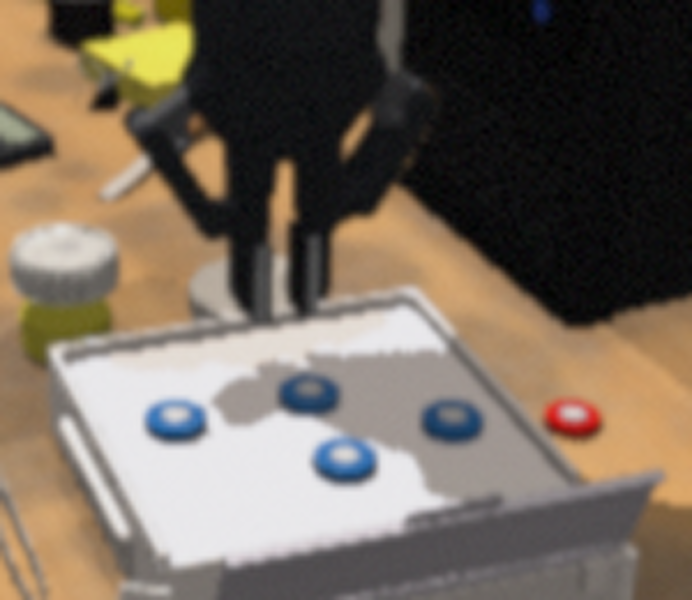

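The scene crop shows the finger tips at (286,317), in front of the far rim and clearly above the deck (about 58 mm). All four discs are untouched. I'll keep lowering.

apply_moves:
  increments:
    - {"tx": 0.0, "ty": 0.0, "tz": -0.004, "rx": 0.0, "ry": 0.0, "rz": 0.0, "claw": 0.014}
    - {"tx": 0.0, "ty": 0.0, "tz": -0.007, "rx": 0.0, "ry": 0.0, "rz": 0.0, "claw": 0.014}
    - {"tx": 0.0, "ty": 0.0, "tz": -0.007, "rx": 0.0, "ry": 0.0, "rz": 0.0, "claw": 0.014}

```text
clock: 7.25
eef_pos: [524.6, 162.5, 18.8]
tool_rot: [-3.141, 0.0, 1.501]
force: [0.8, -0.7, 0.3]
width: 13.8
```

apply_moves:
  increments:
    - {"tx": 0.0, "ty": 0.0, "tz": -0.002, "rx": 0.0, "ry": 0.0, "rz": 0.0, "claw": 0.014}
    - {"tx": 0.0, "ty": 0.0, "tz": -0.003, "rx": 0.0, "ry": 0.0, "rz": 0.0, "claw": 0.014}
    - {"tx": 0.0, "ty": 0.0, "tz": -0.003, "rx": 0.0, "ry": 0.0, "rz": 0.0, "claw": 0.014}

```text
clock: 7.55
eef_pos: [524.9, 162.6, 16.1]
tool_rot: [-3.141, 0.0, 1.501]
force: [0.1, 0.4, 0.0]
width: 14.1
```

apply_moves:
  increments:
    - {"tx": 0.0, "ty": 0.0, "tz": -0.001, "rx": 0.0, "ry": 0.0, "rz": 0.0, "claw": 0.014}
    - {"tx": 0.0, "ty": 0.0, "tz": -0.002, "rx": 0.0, "ry": 0.0, "rz": 0.0, "claw": 0.014}
    - {"tx": 0.0, "ty": 0.0, "tz": -0.002, "rx": 0.0, "ry": 0.0, "rz": 0.0, "claw": 0.014}

```text
clock: 7.85
eef_pos: [524.9, 162.6, 14.2]
tool_rot: [-3.141, 0.0, 1.501]
force: [0.5, 0.5, -0.6]
width: 14.2
```

apply_moves:
  increments:
    - {"tx": 0.0, "ty": 0.0, "tz": -0.001, "rx": 0.0, "ry": 0.0, "rz": 0.0, "claw": 0.014}
    - {"tx": 0.0, "ty": 0.0, "tz": -0.002, "rx": 0.0, "ry": 0.0, "rz": 0.0, "claw": 0.014}
    - {"tx": 0.0, "ty": 0.0, "tz": -0.002, "rx": 0.0, "ry": 0.0, "rz": 0.0, "claw": 0.014}

```text
clock: 8.15
eef_pos: [524.9, 162.6, 12.2]
tool_rot: [-3.141, 0.0, 1.501]
force: [0.5, -0.3, -0.6]
width: 14.2
```

apply_moves:
  increments:
    - {"tx": 0.0, "ty": 0.0, "tz": -0.001, "rx": 0.0, "ry": 0.0, "rz": 0.0, "claw": 0.014}
    - {"tx": 0.0, "ty": 0.0, "tz": -0.0015, "rx": 0.0, "ry": 0.0, "rz": 0.0, "claw": 0.014}
    - {"tx": 0.0, "ty": 0.0, "tz": -0.0015, "rx": 0.0, "ry": 0.0, "rz": 0.0, "claw": 0.014}

```text
clock: 8.45
eef_pos: [524.9, 162.6, 10.7]
tool_rot: [-3.141, 0.0, 1.501]
force: [-1.4, -0.5, 0.2]
width: 13.8
```

```bash
python3 - <<'E'
from h import *
s=get_image("scene");save("s4",s)
st=read_state();print(st["eef_pos"],st["force"])
# dark finger bottom: lowest dark pixel per column
a=cv2.imread("pics/s4.png",0)
for u in range(244,268,2):
    col=a[150:205,u];d=np.where(col<60)[0];print(u,150+d.max() if len(d) else None,end="; ")
E
```

```text
[524.9415976  162.63277995  10.76462281] [ 0.28952609 -1.03470447 -0.11140452]
244 178; 246 191; 248 193; 250 185; 252 176; 254 163; 256 161; 258 191; 260 193; 262 178; 264 189; 266 177;
```

apply_moves:
  increments:
    - {"tx": 0.0, "ty": 0.0, "tz": -0.001, "rx": 0.0, "ry": 0.0, "rz": 0.0, "claw": 0.014}
    - {"tx": 0.0, "ty": 0.0, "tz": -0.0015, "rx": 0.0, "ry": 0.0, "rz": 0.0, "claw": 0.014}
    - {"tx": 0.0, "ty": 0.0, "tz": -0.0015, "rx": 0.0, "ry": 0.0, "rz": 0.0, "claw": 0.014}

```text
clock: 8.8
eef_pos: [524.9, 162.6, 9.2]
tool_rot: [-3.141, 0.0, 1.501]
force: [0.3, -0.5, 0.6]
width: 13.9
```

apply_moves:
  increments:
    - {"tx": 0.0, "ty": 0.0, "tz": -0.001, "rx": 0.0, "ry": 0.0, "rz": 0.0, "claw": 0.014}
    - {"tx": 0.0, "ty": 0.0, "tz": -0.0015, "rx": 0.0, "ry": 0.0, "rz": 0.0, "claw": 0.014}
    - {"tx": 0.0, "ty": 0.0, "tz": -0.0015, "rx": 0.0, "ry": 0.0, "rz": 0.0, "claw": 0.014}

```text
clock: 9.1
eef_pos: [524.9, 162.6, 7.7]
tool_rot: [-3.141, 0.0, 1.501]
force: [-0.4, -0.4, 0.6]
width: 13.9
```

apply_moves:
  increments:
    - {"tx": 0.0, "ty": 0.0, "tz": -0.001, "rx": 0.0, "ry": 0.0, "rz": 0.0, "claw": 0.014}
    - {"tx": 0.0, "ty": 0.0, "tz": -0.0015, "rx": 0.0, "ry": 0.0, "rz": 0.0, "claw": 0.014}
    - {"tx": 0.0, "ty": 0.0, "tz": -0.0015, "rx": 0.0, "ry": 0.0, "rz": 0.0, "claw": 0.014}

```text
clock: 9.4
eef_pos: [524.9, 162.7, 6.2]
tool_rot: [-3.141, 0.0, 1.501]
force: [-0.0, -0.9, -0.4]
width: 14.3
```

apply_moves:
  increments:
    - {"tx": 0.0, "ty": 0.0, "tz": -0.001, "rx": 0.0, "ry": 0.0, "rz": 0.0, "claw": 0.014}
    - {"tx": 0.0, "ty": 0.0, "tz": -0.0015, "rx": 0.0, "ry": 0.0, "rz": 0.0, "claw": 0.014}
    - {"tx": 0.0, "ty": 0.0, "tz": -0.0015, "rx": 0.0, "ry": 0.0, "rz": 0.0, "claw": 0.014}

```text
clock: 9.7
eef_pos: [524.9, 162.6, 4.7]
tool_rot: [-3.141, 0.0, 1.501]
force: [0.3, -0.4, 0.0]
width: 14.2
```

```bash
python3 - <<'E'
from h import *
s=get_image("scene");w=get_image("wrist");C=calibration("wrist")
st=read_state();print(st["eef_pos"],st["force"])
a=cv2.resize(np.ascontiguousarray(s[160:240,210:310]),(500,400),interpolation=cv2.INTER_CUBIC)
b=cv2.resize(np.ascontiguousarray(w[150:280,190:330]),(300,279),interpolation=cv2.INTER_CUBIC)
o=np.zeros((400,800,3),np.uint8);o[:,:500]=a;o[:279,500:]=b;save("m5",o)
E
```

```text
[524.99056188 162.65663708   4.79699807] [ 0.77670718 -0.3436575  -0.66536281]
```

View pics/m5.png

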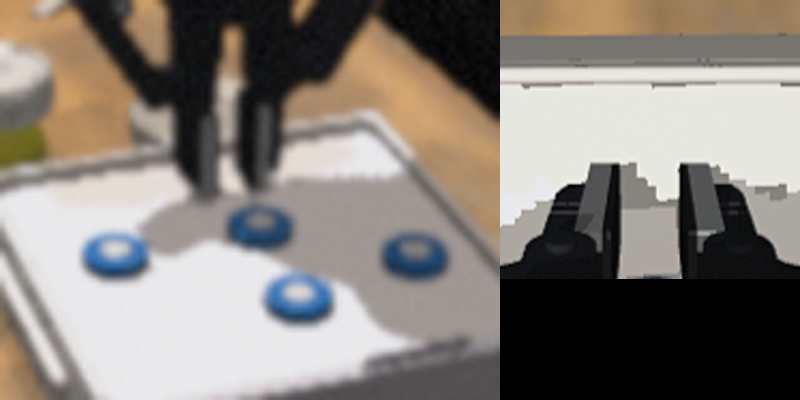

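The tips, at crop (205,198) and (258,190), are nearly meeting their shadow on the deck and are now at disc height. I'll lower slightly more and start the sweep, checking early.

apply_moves:
  increments:
    - {"tx": 0.0, "ty": 0.0, "tz": -0.001, "rx": 0.0, "ry": 0.0, "rz": 0.0, "claw": 0.014}
    - {"tx": 0.0, "ty": 0.0, "tz": -0.001, "rx": 0.0, "ry": 0.0, "rz": 0.0, "claw": 0.014}

```text
clock: 10.0
eef_pos: [524.9, 162.6, 3.7]
tool_rot: [-3.141, 0.0, 1.501]
force: [0.6, -0.0, -0.4]
width: 13.8
```

apply_moves:
  increments:
    - {"tx": -0.001, "ty": -0.005, "tz": 0.0, "rx": 0.0, "ry": 0.0, "rz": 0.0, "claw": 0.014}
    - {"tx": -0.0015, "ty": -0.009, "tz": 0.0, "rx": 0.0, "ry": 0.0, "rz": 0.0, "claw": 0.014}
    - {"tx": -0.002, "ty": -0.013, "tz": 0.0, "rx": 0.0, "ry": 0.0, "rz": 0.0, "claw": 0.014}
    - {"tx": -0.003, "ty": -0.018, "tz": 0.0, "rx": 0.0, "ry": 0.0, "rz": 0.0, "claw": 0.014}
    - {"tx": -0.004, "ty": -0.023, "tz": 0.0, "rx": 0.0, "ry": 0.0, "rz": 0.0, "claw": 0.014}
    - {"tx": -0.004, "ty": -0.023, "tz": 0.0, "rx": 0.0, "ry": 0.0, "rz": 0.0, "claw": 0.014}

```text
clock: 10.6
eef_pos: [520.7, 138.3, 3.8]
tool_rot: [-3.141, 0.001, 1.499]
force: [-0.2, -0.3, -0.6]
width: 14.2
```

```bash
cat > look.py <<'E'
from loc import *
C=calibration("wrist");im=get_image("wrist");st=read_state();print(st["clock"],st["eef_pos"].round(1),st["force"].round(1))
for b in blobs(im):
    p=onz(C,*b[0],47);q=R.T@(p[:2]-O)
    if abs(q[0])<100 and -135<q[1]<95: print(np.round(b[0],1),b[1],p.round(1),"tray",q.round(1))
E
python3 look.py
```

```text
10.65 [520.9 139.    3.8] [0.6 0.5 0.2]
[373. 318.] 56.5 [579.6  93.5  47. ] tray [ 67.6 -16.9]
[259.4 282.3] 1210.5 [520.6 119.2  47. ] tray [7.1 5.2]
[151.8 264.6] 805.0 [466.7 133.1  47. ] tray [-47.5  15.8]
```

Disc 3 is moving with the fingers and sits centred about 20 mm ahead of the tool. I'll continue, pushing disc 2 with it.

apply_moves:
  increments:
    - {"tx": -0.001, "ty": -0.005, "tz": 0.0, "rx": 0.0, "ry": 0.0, "rz": 0.0, "claw": 0.014}
    - {"tx": -0.0018, "ty": -0.01, "tz": 0.0, "rx": 0.0, "ry": 0.0, "rz": 0.0, "claw": 0.014}
    - {"tx": -0.0026, "ty": -0.015, "tz": 0.0, "rx": 0.0, "ry": 0.0, "rz": 0.0, "claw": 0.014}
    - {"tx": -0.003, "ty": -0.022, "tz": 0.0, "rx": 0.0, "ry": 0.0, "rz": 0.0, "claw": 0.014}
    - {"tx": -0.0035, "ty": -0.029, "tz": 0.0, "rx": 0.0, "ry": 0.0, "rz": 0.0, "claw": 0.014}
    - {"tx": -0.004, "ty": -0.036, "tz": 0.0, "rx": 0.0, "ry": 0.0, "rz": 0.0, "claw": 0.014}
    - {"tx": -0.0044, "ty": -0.043, "tz": 0.0, "rx": 0.0, "ry": 0.0, "rz": 0.0, "claw": 0.014}
    - {"tx": -0.0048, "ty": -0.05, "tz": 0.0, "rx": 0.0, "ry": 0.0, "rz": 0.0, "claw": 0.014}
    - {"tx": -0.0052, "ty": -0.057, "tz": 0.0, "rx": 0.0, "ry": 0.0, "rz": 0.0, "claw": 0.014}
    - {"tx": -0.0056, "ty": -0.064, "tz": 0.0, "rx": 0.0, "ry": 0.0, "rz": 0.0, "claw": 0.014}
    - {"tx": -0.006, "ty": -0.071, "tz": 0.0, "rx": 0.0, "ry": 0.0, "rz": 0.0, "claw": 0.014}
    - {"tx": -0.0064, "ty": -0.078, "tz": 0.0, "rx": 0.0, "ry": 0.0, "rz": 0.0, "claw": 0.014}

```text
clock: 11.85
eef_pos: [514.6, 61.0, 3.8]
tool_rot: [3.142, 0.0, 1.501]
force: [0.5, 0.9, -0.8]
width: 14.0
```

apply_moves:
  increments:
    - {"tx": -0.0004, "ty": -0.007, "tz": 0.0, "rx": 0.0, "ry": 0.0, "rz": 0.0, "claw": 0.014}
    - {"tx": -0.0008, "ty": -0.014, "tz": 0.0, "rx": 0.0, "ry": 0.0, "rz": 0.0, "claw": 0.014}
    - {"tx": -0.0012, "ty": -0.019, "tz": 0.0, "rx": 0.0, "ry": 0.0, "rz": 0.0, "claw": 0.014}
    - {"tx": -0.0012, "ty": -0.019, "tz": 0.0, "rx": 0.0, "ry": 0.0, "rz": 0.0, "claw": 0.014}

```text
clock: 12.25
eef_pos: [513.2, 41.5, 3.8]
tool_rot: [-3.141, 0.001, 1.499]
force: [0.5, -0.1, -0.6]
width: 13.8
```

```bash
python3 look.py; python3 - <<'E'
from h import *
s=get_image("scene");save("m6",cv2.resize(np.ascontiguousarray(s[150:280,195:345]),(600,520),interpolation=cv2.INTER_CUBIC))
E
```

```text
12.3 [513.4  42.2   3.8] [ 0.1  0.9 -0.3]
[260.4 271.7] 1235.0 [514.   28.4  47. ] tray [  6.  -85.9]
[371.1 144.7] 1426.5 [568.8  89.1  47. ] tray [ 57.1 -21.9]
[132.4  63.3] 2777.0 [466.4 131.   47. ] tray [-47.6  13.7]
```

View pics/m6.png

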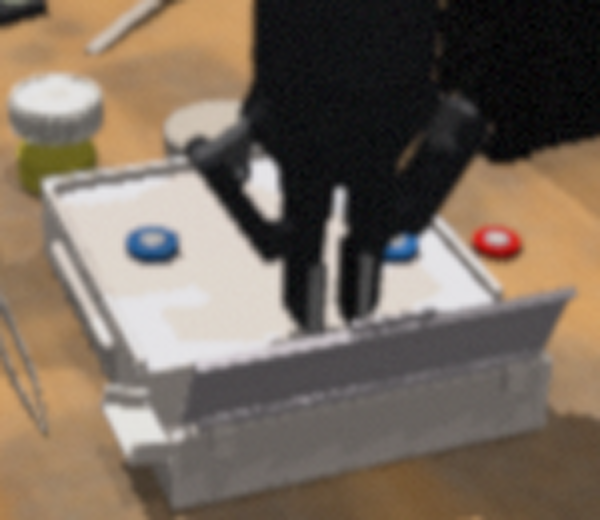

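The scene crop shows two discs left on the deck, at (152,243) and (400,245). The fingers are at the trough edge and the lid is still open. The blob seen by the wrist camera fits a disc on the trough floor. Next is disc 1.

apply_moves:
  increments:
    - {"tx": 0.0, "ty": 0.005, "tz": 0.02, "rx": 0.0, "ry": 0.0, "rz": 0.0, "claw": 0.014}
    - {"tx": -0.015, "ty": 0.045, "tz": 0.025, "rx": 0.0, "ry": 0.0, "rz": 0.0, "claw": 0.014}
    - {"tx": -0.032, "ty": 0.085, "tz": 0.025, "rx": 0.0, "ry": 0.0, "rz": 0.0, "claw": 0.014}
    - {"tx": -0.0455, "ty": 0.121, "tz": 0.025, "rx": 0.0, "ry": 0.0, "rz": 0.0, "claw": 0.014}
    - {"tx": -0.0455, "ty": 0.121, "tz": 0.025, "rx": 0.0, "ry": 0.0, "rz": 0.0, "claw": 0.014}
    - {"tx": -0.0455, "ty": 0.121, "tz": 0.01, "rx": 0.0, "ry": 0.0, "rz": 0.0, "claw": 0.014}
    - {"tx": -0.0455, "ty": 0.121, "tz": 0.0, "rx": 0.0, "ry": 0.0, "rz": 0.0, "claw": 0.014}
    - {"tx": -0.0455, "ty": 0.121, "tz": 0.0, "rx": 0.0, "ry": 0.0, "rz": 0.0, "claw": 0.014}

```text
clock: 13.15
eef_pos: [467.0, 162.9, 2.6]
tool_rot: [-3.139, 0.001, 1.5]
force: [-0.3, -0.7, -0.2]
width: 13.9
```

```bash
python3 look.py
```

```text
13.2 [467.4 163.    3.2] [-0.8 -0.5 -0.3]
[259.7 301.9] 1398.0 [466.3 133.1  47. ] tray [-47.9  15.8]
```

apply_moves:
  increments:
    - {"tx": -0.0005, "ty": -0.005, "tz": 0.0, "rx": 0.0, "ry": 0.0, "rz": 0.0, "claw": 0.014}
    - {"tx": -0.001, "ty": -0.01, "tz": 0.0, "rx": 0.0, "ry": 0.0, "rz": 0.0, "claw": 0.014}
    - {"tx": -0.001, "ty": -0.016, "tz": 0.0, "rx": 0.0, "ry": 0.0, "rz": 0.0, "claw": 0.014}
    - {"tx": -0.0015, "ty": -0.023, "tz": 0.0, "rx": 0.0, "ry": 0.0, "rz": 0.0, "claw": 0.014}
    - {"tx": -0.002, "ty": -0.031, "tz": 0.0, "rx": 0.0, "ry": 0.0, "rz": 0.0, "claw": 0.014}
    - {"tx": -0.0025, "ty": -0.039, "tz": 0.0, "rx": 0.0, "ry": 0.0, "rz": 0.0, "claw": 0.014}
    - {"tx": -0.003, "ty": -0.047, "tz": 0.0, "rx": 0.0, "ry": 0.0, "rz": 0.0, "claw": 0.014}
    - {"tx": -0.0035, "ty": -0.055, "tz": 0.0, "rx": 0.0, "ry": 0.0, "rz": 0.0, "claw": 0.014}
    - {"tx": -0.004, "ty": -0.063, "tz": 0.0, "rx": 0.0, "ry": 0.0, "rz": 0.0, "claw": 0.014}
    - {"tx": -0.0045, "ty": -0.071, "tz": 0.0, "rx": 0.0, "ry": 0.0, "rz": 0.0, "claw": 0.014}
    - {"tx": -0.005, "ty": -0.079, "tz": 0.0, "rx": 0.0, "ry": 0.0, "rz": 0.0, "claw": 0.014}
    - {"tx": -0.0055, "ty": -0.087, "tz": 0.0, "rx": 0.0, "ry": 0.0, "rz": 0.0, "claw": 0.014}

```text
clock: 14.4
eef_pos: [462.3, 76.0, 3.8]
tool_rot: [-3.142, -0.0, 1.501]
force: [-0.5, -0.3, 0.5]
width: 13.9
```

apply_moves:
  increments:
    - {"tx": -0.0005, "ty": -0.008, "tz": 0.0, "rx": 0.0, "ry": 0.0, "rz": 0.0, "claw": 0.014}
    - {"tx": -0.001, "ty": -0.016, "tz": 0.0, "rx": 0.0, "ry": 0.0, "rz": 0.0, "claw": 0.014}
    - {"tx": -0.0015, "ty": -0.024, "tz": 0.0, "rx": 0.0, "ry": 0.0, "rz": 0.0, "claw": 0.014}
    - {"tx": -0.002, "ty": -0.032, "tz": 0.0, "rx": 0.0, "ry": 0.0, "rz": 0.0, "claw": 0.014}
    - {"tx": -0.002, "ty": -0.032, "tz": 0.0, "rx": 0.0, "ry": 0.0, "rz": 0.0, "claw": 0.014}

```text
clock: 14.9
eef_pos: [460.0, 42.9, 3.7]
tool_rot: [-3.141, 0.001, 1.498]
force: [0.6, 1.1, 1.2]
width: 14.0
```

```bash
python3 look.py
```

```text
14.95 [460.3  43.9   3.8] [-0.2 -0.3  0.7]
[259.5 260. ] 794.0 [460.8  36.5  47. ] tray [-47.6 -81. ]
[346.5 261.4] 559.5 [504.6  32.6  47. ] tray [ -3.6 -82.2]
[485.6 136.5] 2343.5 [567.1  90.6  47. ] tray [ 55.3 -20.5]
```

apply_moves:
  increments:
    - {"tx": 0.0, "ty": 0.005, "tz": 0.02, "rx": 0.0, "ry": 0.0, "rz": 0.0, "claw": 0.014}
    - {"tx": 0.03, "ty": 0.03, "tz": 0.025, "rx": 0.0, "ry": 0.0, "rz": 0.0, "claw": 0.014}
    - {"tx": 0.07, "ty": 0.06, "tz": 0.025, "rx": 0.0, "ry": 0.0, "rz": 0.0, "claw": 0.014}
    - {"tx": 0.108, "ty": 0.079, "tz": 0.025, "rx": 0.0, "ry": 0.0, "rz": 0.0, "claw": 0.014}
    - {"tx": 0.108, "ty": 0.079, "tz": 0.025, "rx": 0.0, "ry": 0.0, "rz": 0.0, "claw": 0.014}
    - {"tx": 0.108, "ty": 0.079, "tz": 0.01, "rx": 0.0, "ry": 0.0, "rz": 0.0, "claw": 0.014}
    - {"tx": 0.108, "ty": 0.079, "tz": 0.0, "rx": 0.0, "ry": 0.0, "rz": 0.0, "claw": 0.014}
    - {"tx": 0.108, "ty": 0.079, "tz": 0.0, "rx": 0.0, "ry": 0.0, "rz": 0.0, "claw": 0.014}

```text
clock: 15.75
eef_pos: [566.3, 122.7, 2.4]
tool_rot: [-3.138, 0.002, 1.501]
force: [0.1, 0.1, -0.8]
width: 13.9
```

```bash
python3 look.py
```

```text
15.8 [566.3 122.7   2.5] [ 0.  -0.4  0.1]
[267.6 305.1] 704.5 [569.6  90.8  47. ] tray [ 57.8 -20.2]
```

apply_moves:
  increments:
    - {"tx": 0.002, "ty": -0.004, "tz": 0.0, "rx": 0.0, "ry": 0.0, "rz": 0.0, "claw": 0.014}
    - {"tx": 0.0015, "ty": -0.009, "tz": 0.0, "rx": 0.0, "ry": 0.0, "rz": 0.0, "claw": 0.014}
    - {"tx": 0.001, "ty": -0.016, "tz": 0.0, "rx": 0.0, "ry": 0.0, "rz": 0.0, "claw": 0.014}
    - {"tx": 0.0005, "ty": -0.023, "tz": 0.0, "rx": 0.0, "ry": 0.0, "rz": 0.0, "claw": 0.014}
    - {"tx": 0.0, "ty": -0.031, "tz": 0.0, "rx": 0.0, "ry": 0.0, "rz": 0.0, "claw": 0.014}
    - {"tx": -0.0005, "ty": -0.039, "tz": 0.0, "rx": 0.0, "ry": 0.0, "rz": 0.0, "claw": 0.014}
    - {"tx": -0.001, "ty": -0.047, "tz": 0.0, "rx": 0.0, "ry": 0.0, "rz": 0.0, "claw": 0.014}
    - {"tx": -0.0015, "ty": -0.055, "tz": 0.0, "rx": 0.0, "ry": 0.0, "rz": 0.0, "claw": 0.014}
    - {"tx": -0.002, "ty": -0.063, "tz": 0.0, "rx": 0.0, "ry": 0.0, "rz": 0.0, "claw": 0.014}
    - {"tx": -0.0025, "ty": -0.071, "tz": 0.0, "rx": 0.0, "ry": 0.0, "rz": 0.0, "claw": 0.014}
    - {"tx": -0.003, "ty": -0.079, "tz": 0.0, "rx": 0.0, "ry": 0.0, "rz": 0.0, "claw": 0.014}
    - {"tx": -0.003, "ty": -0.085, "tz": 0.0, "rx": 0.0, "ry": 0.0, "rz": 0.0, "claw": 0.014}

```text
clock: 17.0
eef_pos: [565.2, 37.6, 3.8]
tool_rot: [-3.141, 0.0, 1.5]
force: [-0.0, -0.1, 0.1]
width: 14.3
```

apply_moves:
  increments:
    - {"tx": 0.0, "ty": 0.003, "tz": 0.02, "rx": 0.0, "ry": 0.0, "rz": 0.0, "claw": 0.014}
    - {"tx": -0.02, "ty": 0.02, "tz": 0.06, "rx": 0.0, "ry": 0.0, "rz": 0.0, "claw": 0.014}
    - {"tx": -0.05, "ty": 0.03, "tz": 0.1, "rx": 0.0, "ry": 0.0, "rz": 0.0, "claw": 0.014}
    - {"tx": -0.05, "ty": 0.03, "tz": 0.14, "rx": 0.0, "ry": 0.0, "rz": 0.0, "claw": 0.014}
    - {"tx": -0.05, "ty": 0.03, "tz": 0.14, "rx": 0.0, "ry": 0.0, "rz": 0.0, "claw": 0.014}

```text
clock: 17.5
eef_pos: [518.5, 70.0, 148.8]
tool_rot: [3.132, -0.002, 1.502]
force: [0.7, -0.2, 0.7]
width: 14.4
```

```bash
python3 look.py; python3 - <<'E'
from loc import *
w=get_image("wrist");s=get_image("scene");t=get_image("top");C=calibration("wrist")
for n,c,i in(("w",C,w),("t",T,t)):
  for b in blobs(i):
    p=onz(c,*b[0],15);q=R.T@(p[:2]-O)
    if abs(q[0])<100 and -140<q[1]<95: print(n,np.round(b[0]),b[1],"tray z15",q.round(1))
o=np.zeros((384,800,3),np.uint8);o[:,:512]=w;o[:192,512:]=cv2.resize(np.ascontiguousarray(t[130:250,235:395]),(288,192));o[192:,512:]=cv2.resize(np.ascontiguousarray(s[170:280,195:345]),(288,192));save("m7",o)
E
```

```text
17.55 [517.5  69.1 146.5] [-0.2 -0.2 -1.2]
[208.  223.5] 340.0 [466.4  31.8  47. ] tray [-41.7 -85.3]
[301.2 223. ] 339.0 [559.5  25.6  47. ] tray [ 51.6 -85.8]
[256.  227.1] 522.0 [514.   24.6  47. ] tray [  6.2 -89.7]
w [303. 223.] 346.0 tray z15 [ 52.3 -97.9]
w [256. 227.] 529.5 tray z15 [   1.5 -102.2]
w [209. 223.] 349.0 tray z15 [-50.4 -97.7]
t [332. 224.] 113.5 tray z15 [-50.  -99.8]
t [335. 197.] 164.5 tray z15 [   2.2 -102. ]
```

View pics/m7.png

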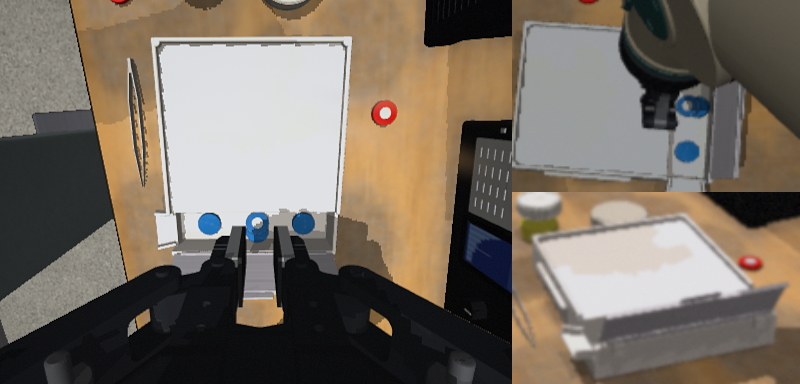

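All four discs are in the trough: wrist pixels (209,223), (303,223), and an overlapping pair at (256,227) near tray y -102. The deck is empty and the lid is still open. I'll now go over and behind the lid.

apply_moves:
  increments:
    - {"tx": -0.005, "ty": -0.04, "tz": 0.0, "rx": 0.0, "ry": 0.0, "rz": 0.0, "claw": 0.014}
    - {"tx": -0.01, "ty": -0.085, "tz": 0.0, "rx": 0.0, "ry": 0.0, "rz": 0.0, "claw": 0.014}
    - {"tx": -0.015, "ty": -0.125, "tz": 0.0, "rx": 0.0, "ry": 0.0, "rz": 0.0, "claw": 0.014}
    - {"tx": -0.015, "ty": -0.145, "tz": 0.0, "rx": 0.0, "ry": 0.0, "rz": 0.0, "claw": 0.014}
    - {"tx": -0.015, "ty": -0.145, "tz": 0.0, "rx": 0.0, "ry": 0.0, "rz": 0.0, "claw": 0.014}
    - {"tx": -0.015, "ty": -0.145, "tz": -0.04, "rx": 0.0, "ry": 0.0, "rz": 0.0, "claw": 0.014}
    - {"tx": -0.015, "ty": -0.145, "tz": -0.08, "rx": 0.0, "ry": 0.0, "rz": 0.0, "claw": 0.014}
    - {"tx": -0.015, "ty": -0.145, "tz": -0.115, "rx": 0.0, "ry": 0.0, "rz": 0.0, "claw": 0.014}
    - {"tx": -0.015, "ty": -0.145, "tz": -0.115, "rx": 0.0, "ry": 0.0, "rz": 0.0, "claw": 0.014}

```text
clock: 18.6
eef_pos: [496.2, -74.5, 24.3]
tool_rot: [-3.131, -0.001, 1.503]
force: [-1.5, 0.1, 0.2]
width: 13.9
```

```bash
python3 - <<'E'
from loc import *
w=get_image("wrist");s=get_image("scene");t=get_image("top");print(read_state()["eef_pos"])
o=np.zeros((600,800,3),np.uint8);o[:384,:512]=w;o[384:,:288]=cv2.resize(np.ascontiguousarray(t[130:250,235:395]),(288,216));o[184:,352:]=0;o[184:600,400:]=cv2.resize(np.ascontiguousarray(s[130:280,195:345]),(400,416));save("m8",o)
E
```

```text
[501.03443974 -75.31150121  29.37117079]
```

View pics/m8.png

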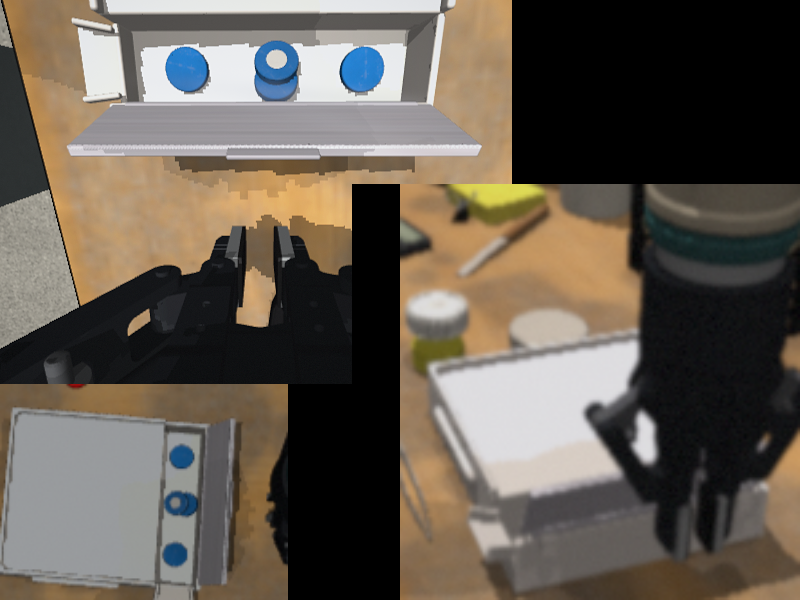

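The wrist view shows the four discs in the trough at (187,69), (362,69) and (276,62)/(276,82), with the lid open. The fingers are well clear behind it. I'll check tip height before pushing.

```bash
python3 - <<'E'
from h import *
S=calibration("scene");p=read_state()["eef_pos"];print(p)
for z in(30,50,60,70,80): print(z,proj(S,[p[0],p[1]-5,z]))
E
```

```text
[501.03443974 -75.31150121  29.37117079]
30 [303.6 279.7]
50 [304.6 269.5]
60 [305.1 264.3]
70 [305.6 259. ]
80 [306.1 253.6]
```

apply_moves:
  increments:
    - {"tx": 0.001, "ty": 0.01, "tz": 0.002, "rx": 0.0, "ry": 0.0, "rz": 0.0, "claw": 0.014}
    - {"tx": 0.001, "ty": 0.02, "tz": 0.002, "rx": 0.0, "ry": 0.0, "rz": 0.0, "claw": 0.014}
    - {"tx": 0.002, "ty": 0.029, "tz": 0.002, "rx": 0.0, "ry": 0.0, "rz": 0.0, "claw": 0.014}
    - {"tx": 0.002, "ty": 0.035, "tz": 0.002, "rx": 0.0, "ry": 0.0, "rz": 0.0, "claw": 0.014}
    - {"tx": 0.002, "ty": 0.04, "tz": 0.002, "rx": 0.0, "ry": 0.0, "rz": 0.0, "claw": 0.014}
    - {"tx": 0.003, "ty": 0.045, "tz": 0.002, "rx": 0.0, "ry": 0.0, "rz": 0.0, "claw": 0.014}
    - {"tx": 0.003, "ty": 0.05, "tz": 0.002, "rx": 0.0, "ry": 0.0, "rz": 0.0, "claw": 0.014}
    - {"tx": 0.003, "ty": 0.055, "tz": 0.002, "rx": 0.0, "ry": 0.0, "rz": 0.0, "claw": 0.014}
    - {"tx": 0.003, "ty": 0.06, "tz": 0.002, "rx": 0.0, "ry": 0.0, "rz": 0.0, "claw": 0.014}
    - {"tx": 0.004, "ty": 0.065, "tz": 0.002, "rx": 0.0, "ry": 0.0, "rz": 0.0, "claw": 0.014}
    - {"tx": 0.004, "ty": 0.07, "tz": 0.002, "rx": 0.0, "ry": 0.0, "rz": 0.0, "claw": 0.014}
    - {"tx": 0.004, "ty": 0.074, "tz": 0.002, "rx": 0.0, "ry": 0.0, "rz": 0.0, "claw": 0.014}

```text
clock: 19.95
eef_pos: [504.4, -1.8, 30.8]
tool_rot: [3.142, -0.0, 1.501]
force: [0.1, -0.2, 0.1]
width: 13.8
```

apply_moves:
  increments:
    - {"tx": 0.0, "ty": 0.0, "tz": 0.0, "rx": 0.0, "ry": 0.0, "rz": 0.0, "claw": 0.014}
    - {"tx": 0.0, "ty": 0.0, "tz": 0.0, "rx": 0.0, "ry": 0.0, "rz": 0.0, "claw": 0.014}
    - {"tx": 0.0, "ty": -0.01, "tz": 0.01, "rx": 0.0, "ry": 0.0, "rz": 0.0, "claw": 0.014}
    - {"tx": 0.0, "ty": -0.03, "tz": 0.04, "rx": 0.0, "ry": 0.0, "rz": 0.0, "claw": 0.014}
    - {"tx": 0.0, "ty": -0.07, "tz": 0.08, "rx": 0.0, "ry": 0.0, "rz": 0.0, "claw": 0.014}
    - {"tx": 0.0, "ty": -0.1, "tz": 0.12, "rx": 0.0, "ry": 0.0, "rz": 0.0, "claw": 0.014}
    - {"tx": 0.0, "ty": -0.1, "tz": 0.12, "rx": 0.0, "ry": 0.0, "rz": 0.0, "claw": 0.014}
    - {"tx": 0.0, "ty": -0.1, "tz": 0.12, "rx": 0.0, "ry": 0.0, "rz": 0.0, "claw": 0.014}

```text
clock: 20.75
eef_pos: [504.9, -104.8, 152.5]
tool_rot: [3.138, 0.001, 1.496]
force: [0.3, 0.6, -0.3]
width: 14.1
```

```bash
python3 - <<'E'
from loc import *
w=get_image("wrist");s=get_image("scene");t=get_image("top");print(read_state()["eef_pos"])
o=np.zeros((384,800,3),np.uint8);o[:,:512]=w;o[:192,512:]=cv2.resize(np.ascontiguousarray(t[130:250,235:395]),(288,192));o[192:,512:]=cv2.resize(np.ascontiguousarray(s[170:280,195:345]),(288,192));save("m9",o)
E
```

```text
[ 503.31901566 -101.28671689  149.9568972 ]
```

View pics/m9.png

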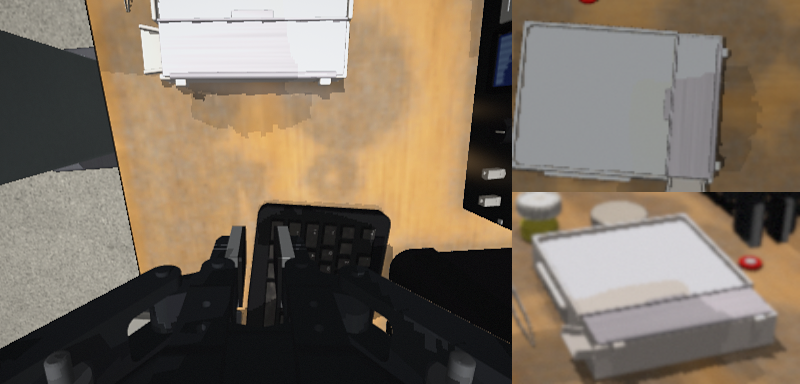

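The lid lies flat over the trough in all three views, and the tool is clear. I'll let it settle, check the bystanders against the first picture, and hand in.

apply_moves:
  increments:
    - {"tx": 0.0, "ty": 0.0, "tz": 0.0, "rx": 0.0, "ry": 0.0, "rz": 0.0, "claw": 0.014}
    - {"tx": 0.0, "ty": 0.0, "tz": 0.0, "rx": 0.0, "ry": 0.0, "rz": 0.0, "claw": 0.014}
    - {"tx": 0.0, "ty": 0.0, "tz": 0.0, "rx": 0.0, "ry": 0.0, "rz": 0.0, "claw": 0.014}
    - {"tx": 0.0, "ty": 0.0, "tz": 0.0, "rx": 0.0, "ry": 0.0, "rz": 0.0, "claw": 0.014}
    - {"tx": 0.0, "ty": 0.0, "tz": 0.0, "rx": 0.0, "ry": 0.0, "rz": 0.0, "claw": 0.014}

```text
clock: 21.4
eef_pos: [504.4, -102.1, 150.6]
tool_rot: [-3.141, -0.0, 1.501]
force: [1.0, 0.1, -0.6]
width: 13.9
```

```bash
python3 - <<'E'
from h import *
g=lambda i:cv2.cvtColor(i,cv2.COLOR_RGB2GRAY)
a=g(cv2.imread("pics/top0.png")[...,::-1]);b=g(get_image("top"))
for n,(x,y,w,h) in dict(pot=(175,195,40,40),tin=(185,148,45,45),tw=(230,245,85,25)).items():
    r=cv2.matchTemplate(b[y-8:y+h+8,x-8:x+w+8],a[y:y+h,x:x+w],cv2.TM_CCOEFF_NORMED);_,m,_,l=cv2.minMaxLoc(r);print(n,round(m,3),"shift px",l[0]-8,l[1]-8)
st=read_state();print(st["clock"],st["force"]);finish_job()
E
```

```text
pot 1.0 shift px 0 0
tin 1.0 shift px 0 0
tw 0.865 shift px 0 0
21.45 [-0.43855581  0.73994361 -0.74421119]
the job is handed in; nothing more can be done
```

All four blue discs are in the trough with the lid shut over them, and I handed the job in at 21.5 s. I swept them in with the sides of the nearly closed fingers, then tipped the lid over from behind.

- **Discs:** the last look before closing the lid showed all four in the trough. Two had landed upside down, and two lay overlapping near the middle.
- **Lid:** it lay flat in all three camera views after it fell.
- **Pot, tin and tweezers:** the pot and tin matched the first picture exactly. The tweezers also showed no shift, though the match was weaker (0.87), so that check is less certain.
- **Disagreement:** the finger tips sat about 35–38 mm higher than the reported TCP, which the text puts at the very end of the fingers. Because of this the first sweep passed over the discs without touching them. I then lowered the fingers step by step, judging their height from the pictures, because I never felt contact with the deck.
- **Estimates:** the two-view height of the disc tops came out about 6 mm low. The top and wrist cameras differed by up to 3 mm on disc positions.

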